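Tip a reference plate out of its block and lay it on the reader

TASK

Press down the white end of the reference plate so that its orange end tips up out of the teal block and stays up, then take the plate by its raised end, under the lamp bar, and lift it out. Lay it flat and centred along the gloss reader's narrow stage, with its white end pushed up flush and square against the reader's upright face, and let go. Set it down rather than dropping it, and leave the tin, the carton and the screwdriver where they are.

Things in the scene. Friction and masses are not known exactly. Their poses are not given: they have to be found in the camera images.
- block: Fixed teal block of slick plastic (friction 0.10 to 0.15), 138 long (x) x 69 wide x 49 high. Origin on the bench under the ridge; x from the low open end to the lamp end, z up. A pocket 53 wide runs along x between two cheeks 8 thick, tops at z 49, x -66 to 72. Pocket floor flat at z 45 for x 0 to 66; at x 0 (ridge) it breaks into a ramp falling 35 degrees towards -x
- ridge (a point): Middle of the block's ridge, where flat floor and ramp meet: block x 0, y 0, z 45; axes as the block. The plate first lies flat, flush with the cheek tops, its white end overhanging the ramp by 47 to 51
- ledge (a point): Foot of the ramp, 64 down it from the ridge, where a ledge 9 high stands square to the ramp; axes as the block. Pressed on to the ramp and let go, the plate slides down to this ledge and stays tipped 35 degrees: centre 9 past the ridge along the ramp, 46 of its orange end free above the flat floor
- lamp (a point): Middle of the underside of the fixed aluminium lamp bar over the block's lamp end; axes as the block. The bar fills block x 44 to 78, y -65 to 65, z 88 to 150, so a hand at the raised end must lean back towards the block's -x. Its post (12 diameter) stands at block x 70, y 56; foot 12 high at x 47 to 93, y 34 to 69
- plate_center (a point): Centre (half thickness) of the loose flat reference plate, 110 long (x) x 50 wide (y) x 4 thick (z), about 55 g. The last 26 at the +x end are orange, the rest white. At the start it lies in the block's pocket, x as the block's x, centre 4 to 8 beyond the ridge on the lamp side
- plate_white_end (a point): Middle of the plate's white end face, 55 from the centre along the plate's -x; axes as the plate
- reader: Fixed gloss reader: cream housing with blue top (85 long x, 100 wide y, 68 high) and in front of it a narrow raised aluminium stage. Origin on the bench below where the plate's centre belongs; x from the housing out along the stage, z up. Stage: x -45 to 55, only 34 wide (y -17 to 17), flat top at z 40, so fingers on the plate's sides can pass down beside it
- stop (a point): Point on the housing's upright face (plane reader x -55, facing +x, 100 wide, up to z 62) that the middle of the plate's white end face must meet: reader x -55, y 0, z 42; axes as the reader
- tin: Loose aluminium tin, 60 diameter, 70 high, origin under its centre; leave alone
- carton: Loose white carton 80 x 60 x 50 high, origin under its centre; leave alone
- driver: Loose screwdriver with orange handle lying on the bench along its x, under 40 high; leave alone
Mind the look-alikes: they are no part of the job. There is more than one size of the reader; the job needs the largest.

How it is judged (in metres and radians):
On the way, in this order (a step that is already met when the one before it is completed fails the run):
1. the plate is tipped up in the block: more than 26 degrees of tilt, white end down on the ramp (angle between plate_center's own z axis and vertical above 0.45 rad and z of plate_white_end in the frame of block below 0.025 m and horizontal distance between plate_center and ridge below 0.03 m), for 0.2 s.
2. the plate is lifted out, its centre more than 120 mm from the ridge (distance between plate_center and ridge above 0.12 m), for 0.1 s.
At the end, for the whole second after the job is handed in: The plate lies flat on the reader's stage (height within 2 mm, level within 2.3 degrees), white end face within 2 mm of the reader's face, square within 2.6 degrees, within 8 mm of the stage's middle line, at rest and let go (x of plate_white_end in the frame of stop between -0.002 and 0.002 m and y of plate_white_end in the frame of stop between -0.008 and 0.008 m and z of plate_center in the frame of stop between -0.002 and 0.002 m and angle between the x axis of plate_center and the x axis of reader, either way round below 0.045 rad and angle between the z axis of plate_center and the z axis of reader, either way round below 0.04 rad and linear speed of plate below 0.02 m/s and contact force between the fingers and plate below 0.05 N); the robot touches nothing.
It fails at once if the tin, carton or screwdriver is moved more than 20 mm (distance of any of tin, carton, driver from where it was at the start of the episode above 0.02 m).
It fails at once if the plate, away from the block, drops or flies untouched by the fingers (faster than 0.35 m/s, as after a fall of 6 mm) (distance between plate_center and ridge above 0.08 m and contact force between the fingers and plate below 0.01 N and linear speed of plate above 0.35 m/s).
It also fails if it takes over 58 s, if anything falls off the work surface, if the arm or the gripper's body presses on something with over 40 N, if the wrist force passes 120 N, or if a joint passes its speed limit or range.

ROBOT

A 6-joint arm with a two-finger parallel gripper is mounted at the origin on the work surface. World frame = base frame: x ahead of the robot, y to its left, z up, the work surface at z = 0. Lengths are in mm, angles in rad, forces in N, time in s.
With the tool pointing down it reaches from about 350 to 775 mm from the base axis. Payload 7.3 kg.
Tool frame: the origin (TCP) lies midway between the tips of the shut fingers; the grasp point (between the pads) lies 19 mm behind it; z points along the fingers, y is the line along which they close (so a half turn about z gives the same grasp; the last joint's range is limited). The gripper opens to 92 mm and grips with 3 to 60 N. Pads are 19 mm wide; open, the fingers measure 130 mm over their backs; the gripper's body (75 mm by 190 mm) begins 47 mm behind the grasp point.
Start: joints at [1.117, 0.342, 1.524, -0, 1.275, -0.146], TCP at [159.042, 500.353, 204.341] pointing down, gripper open.
Joint ranges: [-2.53, 2.53], [-0.77, 2.02], [0.04, 2.7], [-1, 4.14], [0.28, 2.66], [-3.11, 3.11]. Speed limits (rad/s): [2.57, 2.57, 3.14, 3.14, 3.14, 3.14].

INTERFACE

Orientations are given as [roll, pitch, yaw] about the fixed x, y, z axes, in that order (R = Rz(yaw) Ry(pitch) Rx(roll)).
In Python, from plant import readout, vision, order, models gives the robot as it stands. The module is installed in compiled form; this text tells all that it offers.
- The arm moves only by the tool step_arm, never from a script. Its argument "series" is text: rows parted by semicolons, each of 7 numbers parted by spaces: the gripper's target within -1 to 1 (shut at 1, half-way at 0, fully open at -1), then the shift along the tool's x, y, z each as a share of 80 mm, from -1 to 1, then the turn, a rotation vector about the tool's x, y, z each as a share of 2 pi rad, from -1 to 1. In form: jaw x y z ax ay az; .... A call has 1 to 20 rows; each row is the pose to reach, as a shift and turn from the pose commanded when the call began, along the tool's axes at that moment, turning the shorter way round; what a row does not reach only later rows make up. A row lasts 1/10 s, in which the tool goes at most 50 mm and 8.59 degrees, less where a joint would pass 70% of its speed; a pose out of reach is approached as far as the arm can. A call with a number of a shift or a turn outside -1 to 1 is refused whole. A call with a gripper value outside its range is refused whole. The fingers move at their own pace and stop on an object; the grip force is fixed at half the most. Time passes only in rows, so rows that repeat a pose let the fingers close. It gives the time, the measured TCP pose, the force, the opening and the grip force at its end, in the units of the state.
- readout.get_obs(): the state, without advancing time (a new reading comes with each control period).
- vision.capture(name): name is "scene" or "top" or "wrist"; returns a dict with "frame" (480x640x3 uint8, red, green, blue), "depth" (480x640 float32, mm along the optical axis (not along the pixel's ray), 0 where there is no reading), "fovy" (degrees; the focal length in pixels is half the picture's height over the tangent of half this angle, whatever the lens; pixels are square), "cx", "cy" (the principal point, pixels), "rvec" (rotation vector, rad) and "tvec" (3), from world to camera coordinates, as OpenCV has them; the wrist camera has in their place "mount" (4x4, takes a point from camera to tool coordinates, whose origin is the TCP and whose axes are the flange's). Camera axes: x right, y down, z forward; pixel columns grow to the right and rows downward; lengths in mm; the calibration is good to about 2 mm. A picture is of the moment at which its call begins: read the wrist's pose just before it.
- order.close_job(): hands the job in; it is judged then, once.
Trained networks look in a picture, given as the dict that the camera call returned (one of the last four; its "shot" number tells which), for a name from the list of things; names that differ only in an ending like _2 or _b are one class to them, and where a whole thing is asked for, a point or a joint stands for the part that bears it (a point fixed in the world has none). Each returns a list of dicts, best first, with "p" (0 to 1); they miss things now and then, are a little off and sometimes report something else, mostly with a low value. They report only what shows in the picture. A call takes as long as a camera call. They do not tell look-alikes from the thing itself.
- models.look_for(picture, thing): "position" ([column, row] in pixels, amid what is visible of it).
- models.pinpoint(picture, thing): "position" ([column, row] in pixels: a listed point, or the origin of a listed thing).
The state is a dict: "time": time; "joint_positions": joint angles; "dq": joint speeds; "tau": joint torques, N m; "tool_pos": TCP position; "tcp_rot": TCP orientation; "contact_force": force on the tool from outside, world axes, zero at the start; "moment": the same for the moment, N m; "grip_width": finger opening in mm; "finger_force": force on a finger pad.
Only numpy, scipy, OpenCV 4.12 (cv2) and the standard library are available. Lean on these libraries where they do the work, as an engineer would, in place of code of your own. Each camera call takes 0.05 s, during which the arm holds its last target. There are 200 camera calls.

## Working session

There is one attempt and no reset: what is moved stays moved. The work goes in short steps, Python scripts to look and compute and a tool call to move; the robot and the scene stay as the last step left them, time stands still between calls to the robot, and variables do not carry over. Pictures are saved under pics/ and viewed, at most 10 in all, crops included, and the job is handed in when it is done.

Besides the shell and the picture viewer there is one more tool, called after ">>>" by a JSON object that holds its "fn" and its "kwargs", one argument or row to a line. step_arm: Moves the arm, as the interface text tells. Shift numbers are shares of 80 mm and turn numbers shares of 2 pi rad, none past 1 either way. Its arguments: {"type":"object","properties":{"series":{"type":"string"}},"required":["series"]}

```bash
mkdir -p pics; cat > h.py <<'E'
import numpy as np, cv2
from scipy.spatial.transform import Rotation as R
from plant import readout, vision, order, models
def cam(p):
    f=240/np.tan(np.radians(p['fovy'])/2)
    if 'mount' in p:
        o=p['obs']; M=np.eye(4); M[:3,:3]=R.from_euler('xyz',o['tcp_rot']).as_matrix(); M[:3,3]=o['tool_pos']
        T=M@np.array(p['mount'])
    else:
        T=np.eye(4); Rm=cv2.Rodrigues(np.array(p['rvec'],float))[0]; T[:3,:3]=Rm.T; T[:3,3]=-Rm.T@np.array(p['tvec'],float).ravel()
    return f,T
def cap(n):
    o=readout.get_obs(); p=vision.capture(n); p['obs']=o; return p
def w(p,uv,d=None,z=None):
    f,T=cam(p); r=np.array([(uv[0]-p['cx'])/f,(uv[1]-p['cy'])/f,1]); rw=T[:3,:3]@r
    if z is not None: return T[:3,3]+rw*(z-T[2,3])/rw[2]
    if d is None: d=p['depth'][int(round(uv[1])),int(round(uv[0]))]
    return T[:3,3]+rw*d
def cloud(p):
    f,T=cam(p); v,u=np.mgrid[:480,:640]; d=p['depth']
    P=np.stack([(u-p['cx'])/f*d,(v-p['cy'])/f*d,d],-1)
    return P@T[:3,:3].T+T[:3,3]
def save(n,im): cv2.imwrite(f'pics/{n}.png',im[...,::-1])
np.set_printoptions(precision=1,suppress=True)
E
python3 - <<'E'
from h import *
a=cap('top');b=cap('scene')
save('both',np.hstack([cv2.resize(x['frame'],(400,300)) for x in(a,b)]))
save('top',a['frame'])
for n,p in(('top',a),('scene',b)):
  for t in['reader','block','plate_center','plate_white_end','ridge','stop','lamp','tin','carton','driver']:
    for q in models.pinpoint(p,t)[:3]: print(n,t,round(q['p'],2),np.array(q['position']),w(p,q['position']))
E
```

```text
top reader 0.95 [328.  325.4] [389.1  -1.   30.5]
top reader 0.79 [394.6 270.7] [ 511.  -153.4   40.3]
top reader 0.73 [472.  231.8] [ 597.6 -334.7   21.6]
top block 0.57 [263.4 245.8] [571.4 142.1  51.5]
top plate_center 0.62 [260.3 247.3] [568.3 149.7  47.6]
top plate_white_end 0.64 [258.3 219.9] [634.2 159.   14.1]
top plate_white_end 0.54 [259.3 222.2] [625.2 151.2  50.9]
top ridge 0.67 [259.8 238.2] [588.8 150.3  50.8]
top stop 0.89 [470.5 214.9] [ 633.8 -325.1   49.1]
top stop 0.86 [388.8 246. ] [ 565.8 -138.6   68.1]
top stop 0.62 [329.5 310.8] [419.7  -4.6   2. ]
top lamp 0.98 [258.9 267.1] [522.7 137.6 151.5]
top lamp 0.38 [259.4 219.8] [634.5 156.5  13.1]
top tin 0.83 [302.9 144.3] [797.9  48.8  68.6]
top carton 0.56 [497.5 295.1] [ 453.9 -378.7   49.1]
top driver 0.75 [162.6 273.6] [511.7 383.5  18.3]
scene reader 0.7 [345.8 188.9] [408.1  -3.1  30.3]
scene reader 0.68 [275.5 208.1] [ 532.9 -146.8   41.6]
scene reader 0.63 [195.6 216.5] [ 608.8 -332.5   22.9]
scene block 0.94 [387.1 262.8] [601.1 154.2  47.1]
scene block 0.56 [266.6 212.8] [ 569.6 -152.9   65.1]
scene plate_center 0.98 [385.9 253.7] [577.3 145.4  45.7]
scene plate_white_end 0.89 [380.  272.9] [614.6 144.1  18.2]
scene plate_white_end 0.25 [275.7 211.2] [ 540.  -143.7   39.1]
scene ridge 0.92 [390. 254.] [578.4 154.8  50.8]
scene stop 0.84 [268.8 213.1] [ 569.3 -147.2   66.1]
scene stop 0.64 [339.6 196. ] [450.7  -6.8  49. ]
scene stop 0.64 [189.2 219.6] [ 637.6 -328.6   48.2]
scene lamp 0.88 [393.2 222. ] [531.  143.5 108.2]
scene tin 0.75 [309.3 341. ] [839.8  53.2  62.3]
scene carton 0.55 [206.5 170.5] [ 469.6 -370.4   34.4]
scene driver 0.97 [491.5 268.7] [507.6 388.8   0.1]
```

View pics/top.png

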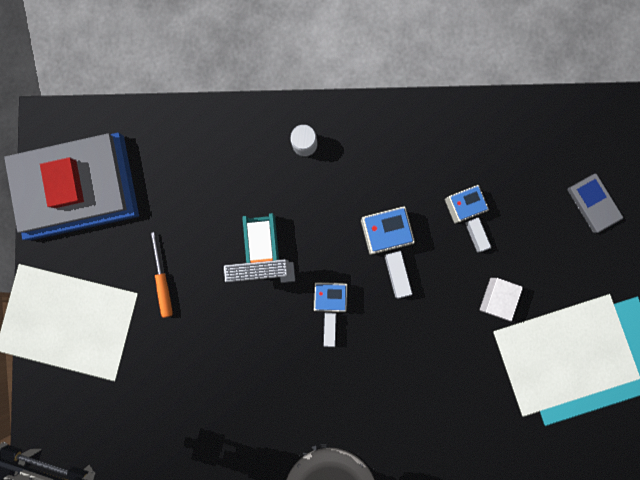

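View pics/both.png

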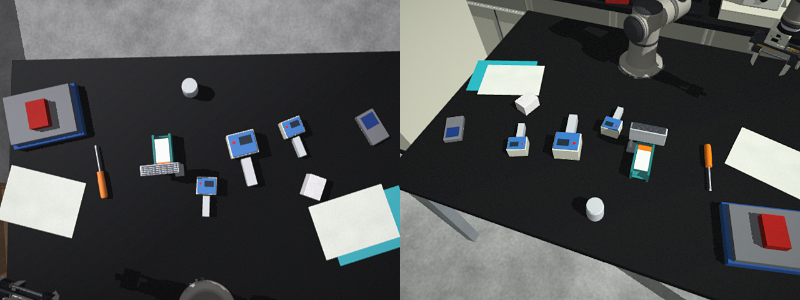

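Reader candidates in the top image: (388,230), (331,298) and (467,203). The one at (388,230) is clearly the largest and its stage is at z≈40, so it fits. Next I'll fit the poses from the depth data and confirm the reader in a crop.

```bash
python3 - <<'E'
from h import *
for n in('top','scene'):
  p=cap(n);P=cloud(p);I=p['frame'].astype(int);hsv=cv2.cvtColor(p['frame'],cv2.COLOR_RGB2HSV).astype(int)
  X,Y,Z=P[...,0],P[...,1],P[...,2]
  def rect(m,t):
    q=P[m]; 
    if len(q)<10: print(n,t,len(q));return
    r=cv2.minAreaRect(q[:,:2].astype(np.float32)); print(n,t,len(q),'c',np.array(r[0]),'size',np.array(r[1]),'ang',round(r[2],2),'zmed',round(np.median(q[:,2]),1))
  rd=(X>430)&(X<670)&(Y>-240)&(Y<-80)
  rect(rd&(Z>64)&(Z<73),'housing top')
  rect(rd&(Z>36)&(Z<46)&(X<555),'stage')
  rb=(X>470)&(X<680)&(Y>60)&(Y<240)
  rect(rb&(Z>142)&(Z<158),'bar top')
  rect(rb&(Z>43)&(Z<56),'block top')
  white=(hsv[...,1]<50)&(hsv[...,2]>150)
  rect(rb&(Z>43)&(Z<56)&white,'plate white')
  rect(rb&(Z>43)&(Z<56)&(hsv[...,0]>80)&(hsv[...,0]<100)&(hsv[...,1]>100),'teal')
  if n=='top': save('crop',np.hstack([cv2.resize(p['frame'][180:310,a:a+130],(400,400),interpolation=cv2.INTER_CUBIC) for a in(330,200)]))
E
```

```text
top housing top 1406 c [ 603.  -138.5] size [83.9 97.4] ang 13.68 zmed 68.0
top stage 651 c [ 513.8 -155.3] size [126.   57.6] ang 29.77 zmed 39.8
top bar top 1024 c [517.  146.1] size [ 34.  130.5] ang 4.72 zmed 151.4
top block top 1247 c [590.4 152.4] size [107.   69.9] ang 5.04 zmed 49.2
top plate white 829 c [584.8 152.5] size [85.1 51.9] ang 4.57 zmed 49.2
top teal 330 c [590.8 152.5] size [106.1  70. ] ang 5.08 zmed 49.2
scene housing top 1047 c [ 603.9 -138.6] size [83.8 95.8] ang 12.51 zmed 67.4
scene stage 381 c [ 499.  -165.2] size [97.3 34.5] ang 14.01 zmed 39.6
scene bar top 825 c [515.8 143.7] size [ 36.  130.1] ang 4.95 zmed 151.0
scene block top 1375 c [573.7 134.9] size [143.   96.2] ang 5.01 zmed 48.2
scene plate white 708 c [581.5 150.4] size [87.  51.8] ang 4.95 zmed 48.2
scene teal 421 c [572.6 148.5] size [142.7  69. ] ang 4.86 zmed 48.0
```

View pics/crop.png

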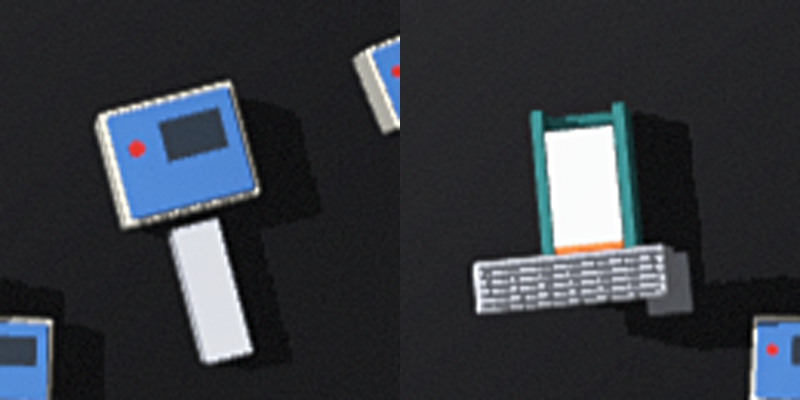

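The crop confirms it: the reader at top (388,230) is the largest one. The plate is white with its orange edge just in front of the lamp bar, at about (260,262). Next is the pressing pose, with the tool leaning 35° perpendicular to the ramp.

```bash
cat >> h.py <<'E'
# tool pose in frame (origin xy, yaw of x axis deg): tool z leaning; lean = tilt (deg) of hand toward block -x ; returns R
def bR(yaw,lean,flip):
    a=np.radians(yaw); l=np.radians(lean)
    xb=np.array([np.cos(a),np.sin(a),0]); yb=np.array([-np.sin(a),np.cos(a),0]); zb=np.array([0,0,1.])
    tz=np.sin(l)*xb-np.cos(l)*zb; ty=yb*flip; tx=np.cross(ty,tz)
    return R.from_matrix(np.stack([tx,ty,tz],1))
def fr(o,yaw,p):
    a=np.radians(yaw); return np.array([o[0]+np.cos(a)*p[0]-np.sin(a)*p[1],o[1]+np.sin(a)*p[0]+np.cos(a)*p[1],p[2]])
# row for target given base pose (pos,rot) commanded
def row(p0,R0,p,Rt):
    d=R0.inv().apply(np.array(p)-p0)/80; r=(R0.inv()*Rt).as_rotvec()/(2*np.pi)
    return ' '.join('%.4f'%x for x in [*d,*r])+('  n=%d'%np.ceil(max(np.linalg.norm(np.array(p)-p0)/50,np.linalg.norm(r)*360/8.59)))
def cur():
    o=readout.get_obs(); return np.array(o['tool_pos']),R.from_euler('xyz',o['tcp_rot']),o
B=(577,150.5);BY=185.
E
python3 - <<'E'
from h import *
p0,R0,o=cur(); print(o['tcp_rot'],o['time'],o['joint_positions'],R0.as_matrix())
for f in(1,-1): 
  Rt=bR(BY,35,f); print(f,row(p0,R0,fr(B,BY,[-38,0,120]),Rt), (R0.inv()*Rt).magnitude()*57.3)
print(fr(B,BY,[-38,0,120]))
E
```

```text
[3.1 0.  2.8] 1.2 [ 1.1  0.3  1.5 -0.   1.3 -0.1] [[-1.   0.3  0. ]
 [ 0.3  1.   0. ]
 [-0.   0.  -1. ]]
1 -6.7421 -2.4019 1.0544 0.1321 -0.0264 0.4189  n=19 158.43875727030021
-1 -6.7421 -2.4019 1.0544 0.0192 0.0959 -0.0609  n=12 41.492954045232366
[614.9 153.8 120. ]
```

>>> {"fn": "step_arm", "kwargs": {
  "series": "1 -0.5 -0.18 0 0 0 0;1 -1 -0.36 0 0 0 0;1 -1 -0.36 0 0 0 0"
}}

```text
time: 1.5
tool_pos: [229.6, 446.4, 204.4]
tcp_rot: [-3.141, 0.002, 2.83]
contact_force: [-0.4, 0.1, -0.3]
grip_width: 72.4
finger_force: 0.0
```

>>> {"fn": "step_arm", "kwargs": {
  "series": "1 -0.5 -0.18 0 0 0 0;1 -1 -0.36 0 0 0 0;1 -1 -0.36 0 0 0 0"
}}

```text
time: 1.8
tool_pos: [297.0, 395.0, 204.4]
tcp_rot: [-3.142, 0.001, 2.829]
contact_force: [0.0, 1.5, -0.5]
grip_width: 48.6
finger_force: 0.0
```

>>> {"fn": "step_arm", "kwargs": {
  "series": "1 -0.5 -0.18 0 0 0 0;1 -1 -0.36 0 0 0 0;1 -1 -0.36 0 0 0 0"
}}

```text
time: 2.1
tool_pos: [364.3, 343.7, 204.3]
tcp_rot: [3.142, 0.001, 2.83]
contact_force: [-1.3, 0.8, 0.3]
grip_width: 24.3
finger_force: 0.0
```

>>> {"fn": "step_arm", "kwargs": {
  "series": "1 -0.5 -0.18 0 0 0 0;1 -1 -0.36 0 0 0 0;1 -1 -0.36 0 0 0 0"
}}

```text
time: 2.4
tool_pos: [431.6, 292.2, 204.2]
tcp_rot: [3.142, 0.001, 2.83]
contact_force: [-0.2, 0.3, -0.0]
grip_width: 1.9
finger_force: 0.0
```

>>> {"fn": "step_arm", "kwargs": {
  "series": "1 -0.5 -0.18 0 0 0 0;1 -1 -0.36 0 0 0 0;1 -1 -0.36 0 0 0 0"
}}

```text
time: 2.7
tool_pos: [498.9, 240.7, 203.9]
tcp_rot: [-3.142, 0.001, 2.831]
contact_force: [-0.3, 1.7, -0.5]
grip_width: 0.4
finger_force: 0.0
```

>>> {"fn": "step_arm", "kwargs": {
  "series": "1 -0.5 -0.18 0 0 0 0;1 -1 -0.36 0 0 0 0;1 -1 -0.36 0 0 0 0;1 -1 -0.36 0 0 0 0"
}}

```text
time: 3.1
tool_pos: [563.3, 191.5, 203.8]
tcp_rot: [3.141, -0.002, 2.833]
contact_force: [0.1, 0.8, 0.1]
grip_width: 0.6
finger_force: 0.0
```

```bash
python3 - <<'E'
from h import *
p0,R0,o=cur()
print(row(p0,R0,fr(B,BY,[-42,0,180]),bR(BY,0,-1)))
print(row(p0,R0,fr(B,BY,[-42,0,150]),bR(BY,35,-1)))
E
```

```text
-0.8043 -0.2338 0.2959 0.0001 -0.0003 -0.0630  n=3
-0.8049 -0.2338 0.6709 0.0193 0.0957 -0.0610  n=5
```

>>> {"fn": "step_arm", "kwargs": {
  "series": "1 -0.8 -0.23 0.1 0 0 -0.06;1 -0.8 -0.23 0.1 0 0 -0.06;1 -0.8 -0.23 0.2 0 0 -0.063;1 -0.8 -0.23 0.67 0.0193 0.0957 -0.061;1 -0.8 -0.23 0.67 0.0193 0.0957 -0.061;1 -0.8 -0.23 0.67 0.0193 0.0957 -0.061;1 -0.8 -0.23 0.67 0.0193 0.0957 -0.061;1 -0.8 -0.23 0.67 0.0193 0.0957 -0.061;1 -0.8 -0.23 0.67 0.0193 0.0957 -0.061"
}}

```text
time: 4.0
tool_pos: [618.6, 155.6, 147.1]
tcp_rot: [-3.141, -0.615, -3.052]
contact_force: [0.4, -0.1, 0.0]
grip_width: 0.1
finger_force: 0.0
```

```bash
python3 - <<'E'
from h import *
p=cap('wrist');o=p['obs'];save('w1',p['frame'])
P=cloud(p);X,Y,Z=P[...,0],P[...,1],P[...,2];hsv=cv2.cvtColor(p['frame'],cv2.COLOR_RGB2HSV).astype(int)
print(o['tool_pos'],o['tcp_rot'],o['joint_positions'],o['time'])
rb=(X>470)&(X<680)&(Y>60)&(Y<240)&(Z>43)&(Z<56)
for t,m in(('white',rb&(hsv[...,1]<50)&(hsv[...,2]>150)),('teal',rb&(hsv[...,0]>75)&(hsv[...,0]<105)&(hsv[...,1]>100)),('orange',rb&(hsv[...,0]<25)&(hsv[...,1]>120))):
  q=P[m]
  if len(q)>10:
    r=cv2.minAreaRect(q[:,:2].astype(np.float32));print(t,len(q),np.array(r[0]),np.array(r[1]),r[2],np.median(q[:,2]))
E
```

```text
[618.6 155.6 147.1] [-3.1 -0.6 -3.1] [ 0.1  1.1  0.4  0.   2.2 -1.5] 4.0
white 3095 [570.1 149.9] [57.4 52.6] 5.314901828765869 48.104720796634695
teal 1711 [554.8 148.4] [88.  69.2] 4.824645042419434 48.01122907366715
orange 1253 [529.  146.2] [25.8 51.2] 3.528877019882202 48.059594578205406
```

View pics/w1.png

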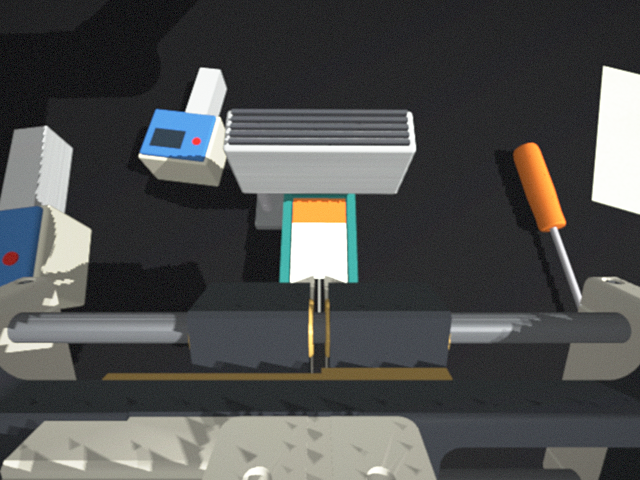

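The wrist view shows the plate in the pocket with its orange end at about (318,210) and the fingers centred over the pocket. The measured orange centre agrees with the ridge at (577,150.5).

```bash
python3 - <<'E'
from h import *
p0,R0,o=cur();Rt=bR(BY,35,-1)
for p in([-32,0,75],[-32,0,52],[-32,0,30]): print(row(p0,R0,fr(B,BY,p),Rt))
E
```

```text
-0.4295 -0.0141 0.8332 -0.0004 -0.0000 0.0003  n=2
-0.5944 -0.0139 1.0687 -0.0004 -0.0000 0.0003  n=2
-0.7522 -0.0137 1.2939 -0.0004 -0.0000 0.0003  n=3
```

>>> {"fn": "step_arm", "kwargs": {
  "series": "1 -0.2 -0.01 0.4 0 0 0;1 -0.43 -0.014 0.83 0 0 0;1 -0.43 -0.014 0.83 0 0 0;1 -0.43 -0.014 0.83 0 0 0"
}}

```text
time: 4.45
tool_pos: [609.6, 152.2, 79.3]
tcp_rot: [-3.141, -0.608, -3.053]
contact_force: [-0.6, 0.2, 0.6]
grip_width: 0.2
finger_force: 0.0
```

```bash
python3 - <<'E'
from h import *
p0,R0,o=cur();Rt=bR(BY,35,-1); print(o['joint_positions'],p0)
for p in([-32,0,75],[-32,0,52],[-32,0,40],[-32,0,30],[-32,0,28],[-42,0,21.5]): print(row(p0,R0,fr(B,BY,p),Rt))
E
```

```text
[ 0.1  1.1  0.6  0.   2.  -1.5] [609.6 152.2  79.3]
-0.0239 0.0144 0.0484 -0.0002 0.0005 0.0002  n=1
-0.1881 0.0145 0.2844 -0.0002 0.0005 0.0002  n=1
-0.2737 0.0146 0.4076 -0.0002 0.0005 0.0002  n=1
-0.3451 0.0147 0.5102 -0.0002 0.0005 0.0002  n=1
-0.3594 0.0147 0.5307 -0.0002 0.0005 0.0002  n=2
-0.5084 0.0146 0.5260 -0.0002 0.0005 0.0002  n=2
```

>>> {"fn": "step_arm", "kwargs": {
  "series": "1 -0.16 0 0.235 0 0 0;1 -0.16 0 0.235 0 0 0;1 -0.2 0 0.28 0 0 0;1 -0.24 0 0.34 0 0 0;1 -0.28 0 0.4 0 0 0;1 -0.32 0 0.46 0 0 0;1 -0.32 0 0.46 0 0 0;1 -0.32 0 0.46 0 0 0;1 -0.32 0 0.46 0 0 0"
}}

```text
time: 5.35
tool_pos: [609.9, 151.3, 32.0]
tcp_rot: [-3.141, -0.609, -3.054]
contact_force: [0.8, 0.2, -0.3]
grip_width: 0.1
finger_force: 0.0
```

```bash
cat >> h.py <<'E'
def plate(p):
    P=cloud(p);X,Y,Z=P[...,0],P[...,1],P[...,2];hsv=cv2.cvtColor(p['frame'],cv2.COLOR_RGB2HSV).astype(int)
    m=(X>470)&(X<680)&(Y>60)&(Y<240)&(Z>15)&(Z<86)
    for t,k in(('white',m&(hsv[...,1]<50)&(hsv[...,2]>170)),('orange',m&(hsv[...,0]<25)&(hsv[...,1]>120))):
        q=P[k]
        if len(q)<15: print(t,len(q));continue
        c=np.median(q,0); n=np.linalg.svd(q-c,full_matrices=False)[2][2]; n*=np.sign(n[2])
        print(t,len(q),'med',c,'zrange',np.percentile(q[:,2],[2,98]),'tilt',np.degrees(np.arccos(n[2])),'n',n.round(2))
E
python3 - <<'E'
from h import *
print(cur()[0],cur()[2]['contact_force'],cur()[2]['joint_positions']); plate(cap('wrist')); plate(cap('top'))
E
```

```text
[609.9 151.3  32. ] [ 0.8  0.2 -0.3] [ 0.1  1.1  0.7  0.   2.  -1.5]
white 10787 med [582.4 150.6  48.1] zrange [46.1 49.6] tilt 0.5301283917287694 n [0. 0. 1.]
orange 2898 med [529.8 146.6  48.9] zrange [47.4 50.2] tilt 8.883246008474773 n [-0.1 -0.   1. ]
white 103 med [577.5 129.7  49.2] zrange [45.3 53.4] tilt 28.211530985930768 n [-0.   0.5  0.9]
orange 7
```

```bash
python3 - <<'E'
from h import *
a=cap('wrist');b=cap('scene');f=b['frame'][200:320,310:470]
save('w2',np.hstack([cv2.resize(a['frame'][150:400,180:480],(360,300)),cv2.resize(f,(400,300))]))
plate(b)
E
```

```text
white 316 med [559.4 148.5  48.3] zrange [44.6 51.9] tilt 0.6795185283837009 n [0. 0. 1.]
orange 190 med [527.7 145.7  48.9] zrange [45. 53.] tilt 1.1925543374177041 n [-0.  0.  1.]
```

View pics/w2.png

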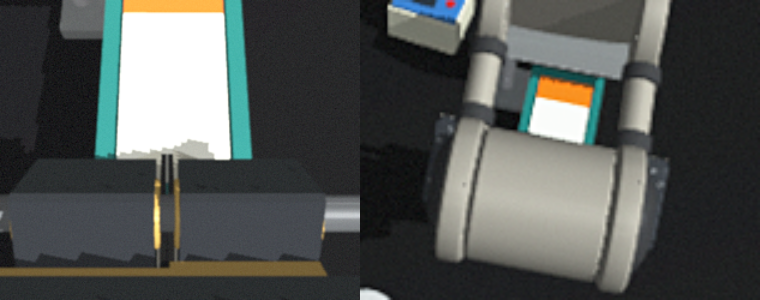

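```bash
python3 - <<'E'
from h import *
a=cap('wrist');P=cloud(a);o=a['obs']
print(o['tool_pos'],R.from_euler('xyz',o['tcp_rot']).as_matrix()[:,2])
f,T=cam(a);print(f,T)
# project TCP
q=np.linalg.inv(T)@np.r_[o['tool_pos'],1];print('TCP px',a['cx']+f*q[0]/q[2],a['cy']+f*q[1]/q[2],q[2])
for v in range(255,330,6): print(v,a['depth'][v,319],P[v,319],P[v,322],P[v,300],a['frame'][v,319],a['frame'][v,300])
E
```

```text
[609.9 151.3  32. ] [-0.6 -0.1 -0.8]
331.25866711125497 [[ -0.1   0.9  -0.3 654.9]
 [  1.    0.1  -0.  154.3]
 [ -0.   -0.3  -0.9 220.3]
 [  0.    0.    0.    1. ]]
TCP px 320.4132803256315 276.66513958757025 192.61408730133616
255 181.08322 [601.6 149.7  47.2] [601.4 151.3  47. ] [602.3 139.3  46.5] [255 255 255] [255 255 255]
261 178.87782 [605.3 150.   48.2] [605.  151.6  47.7] [606.1 139.8  47.8] [255 255 255] [255 255 255]
267 178.14867 [608.5 150.3  47.8] [608.3 151.9  47.5] [609.3 140.1  47.4] [255 255 255] [255 255 255]
273 176.69493 [611.9 150.6  48.2] [611.7 152.2  48. ] [612.5 140.4  47.1] [237 239 231] [255 255 255]
279 167.52962 [617.  151.1  56.1] [617.1 152.6  57.1] [618.6 141.8  59.7] [121 118 115] [190 191 180]
285 158.70341 [621.7 151.5  63.8] [621.3 152.9  62.9] [636.2 147.4 129.9] [108 107 101] [44 41 51]
291 153.53346 [625.4 151.8  68. ] [625.4 153.2  68.9] [638.5 147.9 133.3] [112 112 108] [42 47 48]
297 146.40393 [629.2 152.1  74.2] [629.2 153.5  74.8] [640.5 148.2 135.7] [112 113 108] [46 48 50]
303 141.16083 [632.6 152.4  78.6] [632.5 153.7  78.7] [642.5 148.6 139. ] [48 71 70] [45 45 48]
309 140.26028 [635.1 152.6  78.6] [635.8 153.9  84.4] [644.4 149.  142.5] [41 65 64] [44 49 47]
315 85.25791 [644.3 153.4 133.7] [644.2 154.2 133.2] [645.8 149.2 142.7] [67 68 70] [70 74 79]
321 84.879814 [645.8 153.6 133.6] [645.7 154.3 133.2] [647.1 149.3 142.3] [75 76 78] [68 74 80]
327 83.52747 [647.4 153.7 134.4] [647.2 154.5 133.3] [648.4 149.4 142.3] [75 78 82] [75 80 84]
```

```bash
python3 - <<'E'
from h import *
a=cap('wrist');P=cloud(a)
prev=None
for c in(300,315,335):
  for v in range(100,285,3):
    k=a['frame'][v,c]; 
    t='W' if k.min()>140 else 'O' if k[0]>150 and k[2]<100 else 'T' if k[1]>k[0]+40 else 'x'
    if t!=prev: print(c,v,t,P[v,c],k)
    prev=t
E
```

```text
300 100 x [453.  120.7  -1.5] [42 42 41]
300 112 T [507.7 129.3  48.1] [43 92 89]
300 124 x [514.1 129.8  44.6] [113  93  69]
300 127 O [520.5 130.7  49.7] [184  99  44]
300 160 W [543.9 133.2  49.4] [255 242 194]
300 283 x [635.7 147.4 130.2] [64 66 65]
315 112 T [506.6 138.8  47.8] [35 90 84]
315 124 x [512.  139.2  43. ] [98 96 82]
315 127 O [519.  139.9  48.9] [181  97  35]
315 160 W [542.8 142.1  48.8] [255 234 181]
315 280 x [618.  149.2  57.6] [52 51 49]
335 112 T [505.5 151.5  47.8] [38 88 85]
335 124 x [511.9 152.2  44.3] [94 94 75]
335 127 O [518.  152.4  49. ] [182  94  36]
335 160 W [541.3 154.1  48.2] [255 228 173]
335 280 x [618.  159.   61.5] [134 133 124]
```

>>> {"fn": "step_arm", "kwargs": {
  "series": "1 0.3 0 -0.43 0 0 0;1 0.5 0 -0.8 0 0 0;1 0.5 0 -0.8 0 0 0;1 0.5 0 -0.8 0 0 0"
}}

```text
time: 6.05
tool_pos: [614.1, 151.7, 107.8]
tcp_rot: [-3.141, -0.607, -3.054]
contact_force: [-0.4, 0.9, 0.2]
grip_width: 0.4
finger_force: 0.0
```

```bash
python3 - <<'E'
from h import *
a=cap('wrist');P=cloud(a);print(a['obs']['tool_pos'])
for v in range(249,312,4): print(v,a['depth'][v,319],P[v,319],a['depth'][v,314],a['depth'][v,300],a['frame'][v,319])
save('w3',np.hstack([cv2.resize(a['frame'][200:320,240:400],(780,585),interpolation=cv2.INTER_NEAREST)]))
plate(a)
E
```

```text
[614.1 151.7 107.8]
249 260.80667 [577.9 147.7  48.2] 261.29974 260.54782 [255 255 255]
253 259.6867 [581.2 148.   48.3] 259.80255 259.89938 [255 255 255]
257 258.73807 [584.4 148.3  48.1] 257.3625 259.69186 [255 255 255]
261 257.3216 [587.7 148.6  48.5] 258.76697 258.24164 [255 255 255]
265 256.89752 [590.7 148.8  47.9] 256.28036 257.00742 [255 255 255]
269 255.80734 [593.9 149.1  47.9] 255.07834 255.80185 [255 255 255]
273 0.0 [658.7 154.7 296.1] 255.58212 255.08192 [255 255 255]
277 252.70418 [600.5 149.7  48.9] 253.87749 253.42462 [255 255 255]
281 164.81992 [622.6 151.6 134.2] 164.30711 160.70096 [205 207 197]
285 159.05644 [625.7 151.9 139.3] 159.72574 91.48407 [204 205 198]
289 154.72395 [628.3 152.1 142.9] 154.37997 89.10684 [208 209 198]
293 150.72859 [630.8 152.3 146.3] 150.7428 85.4835 [209 211 201]
297 146.86206 [633.2 152.5 149.5] 147.2328 83.81055 [210 210 199]
301 141.88889 [635.7 152.8 153.9] 143.85074 82.05025 [208 212 202]
305 140.50043 [637.5 152.9 154.8] 138.30534 79.60218 [210 211 199]
309 139.91318 [639.2 153.1 154.8] 135.45815 78.10266 [210 210 200]
white 4573 med [573.2 150.1  48.1] zrange [44.1 49.4] tilt 0.3722988381709821 n [0. 0. 1.]
orange 1636 med [529.5 146.5  48.1] zrange [46.4 49.4] tilt 0.3426800064887955 n [-0.  0.  1.]
```

View pics/w3.png

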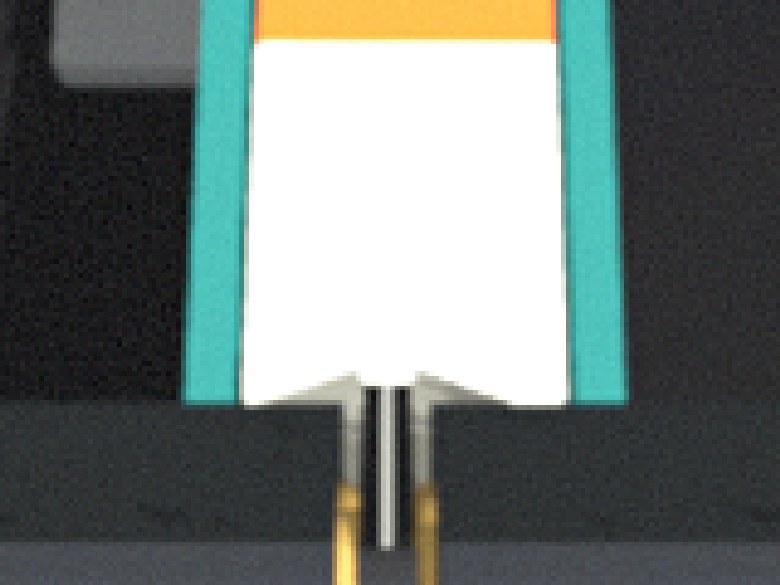

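```bash
python3 - <<'E'
from h import *
a=cap('wrist');f,T=cam(a);v,u=np.mgrid[:480,:640];d=a['depth']
C=np.stack([(u-a['cx'])/f*d,(v-a['cy'])/f*d,d,np.ones_like(d)],-1)@np.array(a['mount']).T
print(np.array(a['mount']))
m=(d>20)&(d<200)&(abs(C[...,1])<40)&(C[...,2]>-90)
q=C[m]
for lo in range(-90,10,6):
  s=q[(q[:,2]>=lo)&(q[:,2]<lo+6)]
  if len(s)>3: print(lo,len(s),'x',np.percentile(s[:,0],[2,98]),'y',np.percentile(s[:,1],[2,98]))
E
```

```text
[[   0.    -1.    -0.3   70.8]
 [   1.     0.     0.    -1. ]
 [  -0.    -0.3    1.  -180.2]
 [   0.     0.     0.     1. ]]
-90 10 x [-1.2  2.2] y [-3.6  1.4]
-84 17 x [0. 4.] y [-3.6  1.5]
-72 268 x [-10.8  -0.3] y [-3.6  1.4]
-60 72 x [-10.3   8.7] y [-3.4  1.2]
-54 98 x [ 5.6 10.1] y [-4.3  2.1]
-48 104 x [7.7 9.9] y [-4.9  2.7]
-42 101 x [ 7.8 10. ] y [-5.   2.8]
-36 125 x [ 7.8 10.2] y [-11.8   9.5]
-30 150 x [ 8.  10.1] y [-10.1   8. ]
-24 28 x [ 7.9 10. ] y [-5.6  3.4]
6 1281 x [89.7 97.3] y [-38.1  38.8]
```

The fingers really end about 22 mm short of the reported TCP: the depth shows it, and the fingers met nothing at z 32. I'll treat the tip as tool z ≈ -22 and descend accordingly.

```bash
cat >> h.py <<'E'
TIP=22.
def tip(b,lean=35,o=None,yaw=None,off=None):  # reported-TCP world target for tip (or point off behind TCP) at block coords b
    o=B if o is None else o; yaw=BY if yaw is None else yaw
    Rt=bR(yaw,lean,-1); return fr(o,yaw,b)+Rt.apply([0,0,TIP if off is None else off]),Rt
E
python3 - <<'E'
from h import *
p0,R0,o=cur(); print(p0)
for b in([-32,0,56],[-32,0,49],[-32,0,40],[-33,0,31],[-34,0,27],[-44,0,20]): t=tip(b); print(b,t[0],row(p0,R0,*t))
E
```

```text
[613.  151.6 105.8]
[-32, 0, 56] [596.3 152.2  38. ] -0.3172 0.0264 0.8137 -0.0002 -0.0001 0.0000  n=2
[-32, 0, 49] [596.3 152.2  31. ] -0.3675 0.0265 0.8854 -0.0002 -0.0001 0.0000  n=2
[-32, 0, 40] [596.3 152.2  22. ] -0.4321 0.0266 0.9775 -0.0002 -0.0001 0.0000  n=2
[-33, 0, 31] [597.3 152.3  13. ] -0.5069 0.0266 1.0624 -0.0002 -0.0001 0.0000  n=2
[-34, 0, 27] [598.3 152.4   9. ] -0.5459 0.0267 1.0961 -0.0002 -0.0001 0.0000  n=2
[-44, 0, 20] [608.3 153.2   2. ] -0.6985 0.0266 1.0960 -0.0002 -0.0001 0.0000  n=3
```

>>> {"fn": "step_arm", "kwargs": {
  "series": "1 -0.2 0.026 0.5 0 0 0;1 -0.32 0.026 0.81 0 0 0;1 -0.32 0.026 0.81 0 0 0;1 -0.32 0.026 0.81 0 0 0;1 -0.32 0.026 0.81 0 0 0"
}}

```text
time: 6.65
tool_pos: [598.4, 152.3, 40.7]
tcp_rot: [-3.141, -0.607, -3.054]
contact_force: [0.8, -0.0, 0.4]
grip_width: 0.5
finger_force: 0.0
```

>>> {"fn": "step_arm", "kwargs": {
  "series": "1 -0.05 0 0.07 0 0 0;1 -0.08 0 0.12 0 0 0;1 -0.115 0 0.165 0 0 0;1 -0.15 0 0.21 0 0 0;1 -0.185 0 0.245 0 0 0;1 -0.185 0 0.245 0 0 0;1 -0.185 0 0.245 0 0 0"
}}

```text
time: 7.35
tool_pos: [598.3, 152.4, 14.7]
tcp_rot: [-3.141, -0.61, -3.054]
contact_force: [-0.7, 0.4, 0.2]
grip_width: 0.4
finger_force: 0.0
```

```bash
python3 - <<'E'
from h import *
p0,R0,o=cur();print(p0,o['contact_force']); plate(cap('wrist'))
for b in([-33,0,31],[-34,0,27],[-44,0,20]): t=tip(b); print(b,t[0],row(p0,R0,*t))
E
```

```text
[598.3 152.4  14.7] [-0.7  0.4  0.2]
white 9577 med [582.3 150.4  45.5] zrange [31.5 58.3] tilt 31.31964668062045 n [0.5 0.1 0.8]
orange 5762 med [551.6 147.8  66. ] zrange [58.4 72.8] tilt 19.01936349442299 n [0.3 0.  0.9]
[-33, 0, 31] [597.3 152.3  13. ] -0.0020 0.0002 0.0248 -0.0001 0.0002 0.0001  n=1
[-34, 0, 27] [598.3 152.4   9. ] -0.0409 0.0002 0.0586 -0.0001 0.0002 0.0001  n=1
[-44, 0, 20] [608.3 153.2   2. ] -0.1935 0.0001 0.0588 -0.0001 0.0002 0.0001  n=1
```

>>> {"fn": "step_arm", "kwargs": {
  "series": "1 -0.02 0 0.03 0 0 0;1 -0.04 0 0.058 0 0 0;1 -0.04 0 0.058 0 0 0;1 -0.08 0 0.058 0 0 0;1 -0.12 0 0.058 0 0 0;1 -0.16 0 0.058 0 0 0;1 -0.19 0 0.058 0 0 0;1 -0.19 0 0.058 0 0 0"
}}

```text
time: 8.2
tool_pos: [608.2, 153.2, 1.8]
tcp_rot: [-3.141, -0.61, -3.054]
contact_force: [0.3, -0.6, 0.2]
grip_width: 0.4
finger_force: 0.0
```

```bash
python3 - <<'E'
from h import *
p0,R0,o=cur();print(p0,o['contact_force']); plate(cap('wrist'))
E
```

```text
[608.2 153.2   1.8] [ 0.3 -0.6  0.2]
white 13188 med [587.1 150.7  42.3] zrange [24.1 58.1] tilt 33.279179603062026 n [0.6 0.1 0.8]
orange 6627 med [551.6 147.9  66.1] zrange [58.3 73. ] tilt 17.161873620318996 n [0.3 0.  1. ]
```

>>> {"fn": "step_arm", "kwargs": {
  "series": "1 0 0 -0.3 0 0 0;1 0 0 -0.7 0 0 0;-1 0 0 -1 0 0 0;-1 0 0 -1 0 0 0;-1 0 0 -1 0 0 0;-1 0 0 -1 0 0 0;-1 0 0 -1 0 0 0;-1 0 0 -1 0 0 0;-1 0 0 -1 0 0 0;-1 0 0 -1 0 0 0;-1 0 0 -1 0 0 0;-1 0 0 -1 0 0 0;-1 0 0 -1 0 0 0;-1 0 0 -1 0 0 0"
}}

```text
time: 9.65
tool_pos: [653.7, 157.3, 67.9]
tcp_rot: [-3.141, -0.61, -3.054]
contact_force: [0.5, 0.7, 1.0]
grip_width: 90.3
finger_force: 0.0
```

```bash
python3 - <<'E'
from h import *
p0,R0,o=cur();print(p0,o['contact_force'],o['grip_width']); a=cap('wrist');plate(a)
save('w4',a['frame'])
f,T=cam(a);v,u=np.mgrid[:480,:640];d=a['depth']
C=np.stack([(u-a['cx'])/f*d,(v-a['cy'])/f*d,d,np.ones_like(d)],-1)@np.array(a['mount']).T
q=C[(d>20)&(abs(C[...,1])<100)&(C[...,2]>-110)&(C[...,0]<40)&(C[...,2]<15)]
for lo in range(-110,15,6):
  s=q[(q[:,2]>=lo)&(q[:,2]<lo+6)]
  for g in(-1,1):
    t=s[s[:,1]*g>0]
    if len(t)>3: print(lo,g,len(t),'x',np.percentile(t[:,0],[2,98]),'y',np.percentile(t[:,1],[2,98]))
E
```

```text
[653.7 157.3  67.9] [0.5 0.7 1. ] 90.25631945090751
white 7504 med [592.6 151.4  38.4] zrange [16.1 58.1] tilt 33.466027009782294 n [0.6 0.1 0.8]
orange 1946 med [552.3 148.1  65.7] zrange [58.8 73.2] tilt 32.094503919273095 n [0.5 0.  0.8]
-110 -1 6672 x [16.3 35.3] y [-75.1  -1.7]
-110 1 6950 x [-16.7  35.4] y [ 1.6 76.7]
-104 -1 3781 x [10.9 35.5] y [-81.7  -2. ]
-104 1 4335 x [-24.9  35.6] y [ 2.7 79.8]
-98 -1 1757 x [ 5.1 35.6] y [-86.  -47.6]
-98 1 1846 x [-27.5  35.7] y [45.3 83.9]
-92 -1 538 x [-0.7 35.5] y [-86.2 -48. ]
-92 1 471 x [-15.1  35.6] y [45.8 84.6]
-86 -1 319 x [-6.3  9.9] y [-48.9 -47.8]
-86 1 272 x [-3.2  9.8] y [45.7 46.8]
-80 -1 277 x [-10.4   5.9] y [-48.8 -47.9]
-80 1 212 x [-7.4  5.8] y [45.8 46.8]
-74 -1 321 x [-11.8   1.8] y [-48.8 -46. ]
-74 1 324 x [-11.4   1.8] y [43.8 46.7]
-68 -1 160 x [-10.6  10. ] y [-52.8 -45.7]
-68 1 149 x [-11.1  10.3] y [43.5 55.7]
-62 -1 359 x [-10.   10.3] y [-63.6 -45.8]
-62 1 355 x [-10.1  10.3] y [43.7 61.2]
-56 -1 318 x [-9.5 10.1] y [-62.9 -45.9]
-56 1 320 x [-9.8 10.2] y [43.7 60.9]
-50 -1 301 x [ 2.8 10.2] y [-62.5 -45.8]
-50 1 300 x [ 2.6 10.1] y [43.7 60.7]
-44 -1 288 x [-0.4 10.1] y [-62.3 -45.8]
-44 1 287 x [-0.5 10.1] y [43.7 60.2]
-38 -1 267 x [-3.5 10.2] y [-61.2 -45.9]
-38 1 273 x [-3.6 10.1] y [43.7 59.2]
-32 -1 213 x [-6.9 10. ] y [-56.9 -45.8]
-32 1 209 x [-6.7 10.1] y [43.7 55. ]
-26 -1 104 x [-8.5  9.9] y [-52.1 -45.9]
-26 1 105 x [-8.9 10. ] y [43.6 49.1]
-14 1 50 x [-132.7 -129.6] y [79.1 90. ]
-8 1 267 x [-132.3 -122.7] y [80.2 93. ]
```

View pics/w4.png

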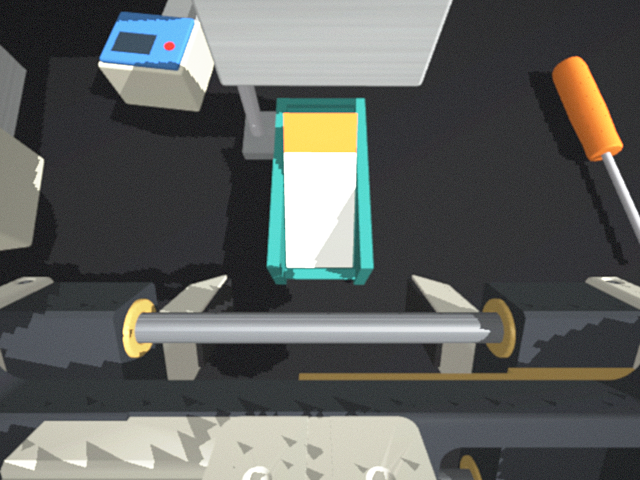

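The plate is tipped and resting on the ledge, with its orange end raised at about (320,130), and the open fingers are on either side of it. Pads span tool z -62 to -21, which confirms the 22 mm tip offset. Now the grasp.

```bash
cat >> h.py <<'E'
def sn(s,n): 
    c,k=np.cos(np.radians(35)),np.sin(np.radians(35)); return [s*c-n*k,0,45+s*k+n*c]
E
python3 - <<'E'
from h import *
p0,R0,o=cur()
for s,n in((36,45),(36,-10)): t=tip(sn(s,n)); print(sn(s,n),t[0],row(p0,R0,*t))
E
```

```text
[np.float64(3.678533958606632), 0, np.float64(102.51059370164229)] [560.8 149.1  84.5] 1.0752 0.0002 0.4975 -0.0001 0.0002 0.0001  n=2
[np.float64(35.22523795791417), 0, np.float64(57.457231265747744)] [529.3 146.3  39.4] 1.0762 0.0009 1.1850 -0.0001 0.0002 0.0001  n=3
```

>>> {"fn": "step_arm", "kwargs": {
  "series": "-1 0.5 0 0.1 0 0 0;-1 1 0 0.2 0 0 0;-1 1 0 0.3 0 0 0;-1 1 0 0.3 0 0 0"
}}

```text
time: 10.1
tool_pos: [573.1, 150.4, 95.4]
tcp_rot: [-3.141, -0.61, -3.054]
contact_force: [0.2, 0.0, 0.7]
grip_width: 91.7
finger_force: 0.0
```

>>> {"fn": "step_arm", "kwargs": {
  "series": "-1 0.075 0 0.2 0 0 0;-1 0.075 0 0.4 0 0 0;-1 0.075 0 0.6 0 0 0;-1 0.075 0 0.75 0 0 0;-1 0.075 0 0.885 0 0 0;-1 0.075 0 0.885 0 0 0;-1 0.075 0 0.885 0 0 0"
}}

```text
time: 10.8
tool_pos: [530.4, 146.3, 39.3]
tcp_rot: [-3.141, -0.609, -3.054]
contact_force: [0.1, 0.3, 0.4]
grip_width: 92.0
finger_force: 0.0
```

```bash
python3 - <<'E'
from h import *
p0,R0,o=cur();print(p0,o['contact_force'],o['joint_positions']); plate(cap('wrist'))
t=tip(sn(36,-10)); print(t[0],row(p0,R0,*t))
E
```

```text
[530.4 146.3  39.3] [0.1 0.3 0.4] [ 0.1  1.   1.   0.   1.8 -1.5]
white 3917 med [573.4 150.8  51.6] zrange [44.4 83.6] tilt 36.878844779678 n [ 0.6 -0.   0.8]
orange 3234 med [547.1 147.5  69.6] zrange [64.7 73.6] tilt 34.665191691089156 n [0.6 0.1 0.8]
[529.3 146.3  39.4] 0.0124 0.0015 0.0058 -0.0001 0.0003 0.0000  n=1
```

Within 1 mm of the target, so I'll close and then lift along the plate normal.

>>> {"fn": "step_arm", "kwargs": {
  "series": "1 0 0 0 0 0 0;1 0 0 0 0 0 0;1 0 0 0 0 0 0;1 0 0 0 0 0 0;1 0 0 0 0 0 0;1 0 0 0 0 0 0;1 0 0 0 0 0 0;1 0 0 0 0 0 0;1 0 0 0 0 0 0;1 0 0 0 0 0 0"
}}

```text
time: 11.85
tool_pos: [529.4, 146.3, 39.4]
tcp_rot: [-3.141, -0.61, -3.054]
contact_force: [0.7, -0.3, 0.7]
grip_width: 49.4
finger_force: 30.0
```

>>> {"fn": "step_arm", "kwargs": {
  "series": "1 0 0 -0.05 0 0 0;1 0 0 -0.15 0 0 0;1 0 0 -0.3 0 0 0;1 0 0 -0.5 0 0 0;1 0 0 -0.7 0 0 0;1 0 0 -0.9 0 0 0;1 0 0 -1 0 0 0;1 0 0 -1 0 0 0"
}}

```text
time: 12.65
tool_pos: [576.0, 150.4, 105.8]
tcp_rot: [-3.141, -0.607, -3.054]
contact_force: [-1.1, -0.9, -0.2]
grip_width: 49.0
finger_force: 30.0
```

```bash
cat >> h.py <<'E'
def held(p):
    f,T=cam(p);v,u=np.mgrid[:480,:640];d=p['depth'];hsv=cv2.cvtColor(p['frame'],cv2.COLOR_RGB2HSV).astype(int)
    C=(np.stack([(u-p['cx'])/f*d,(v-p['cy'])/f*d,d,np.ones_like(d)],-1)@np.array(p['mount']).T)[...,:3]
    m=(d>20)&(abs(C[...,1])<40)&(abs(C[...,0])<130)&(C[...,2]>-75)&(C[...,2]<10)
    for t,k in(('white',m&(hsv[...,1]<50)&(hsv[...,2]>150)),('orange',m&(hsv[...,0]<28)&(hsv[...,1]>110))):
        q=C[k]
        if len(q)<15: print(t,len(q));continue
        c=np.median(q,0); n=np.linalg.svd(q-c,full_matrices=False)[2][2]; n*=-np.sign(n[2])
        r=cv2.minAreaRect(q[:,:2].astype(np.float32))
        print(t,len(q),'tool med',c,'x',np.percentile(q[:,0],[1,99]),'y',np.percentile(q[:,1],[1,99]),'n',n.round(3),'ang',r[2])
E
python3 - <<'E'
from h import *
p0,R0,o=cur();print(p0,o['contact_force'],o['grip_width'],o['finger_force']); held(cap('wrist'))
for z in(230,):
  print(row(p0,R0,[p0[0],p0[1],z],bR(BY,0,-1)))
E
```

```text
[576.  150.4 105.8] [-1.1 -0.9 -0.2] 49.03626155658267 29.99900311231613
white 13307 tool med [52.3  0.2 -9.4] x [-37.6  85.9] y [-39.1  38.9] n [ 0.4 -0.  -0.9] ang 0.023669762536883354
orange 3058 tool med [  3.4  -0.9 -34.8] x [-4.2  9.8] y [-25.6  23.5] n [ 0.1 -0.  -1. ] ang 89.55290985107422
0.8856 -0.0009 -1.2754 -0.0001 -0.0966 0.0001  n=5
```

>>> {"fn": "step_arm", "kwargs": {
  "series": "1 0.2 0 -0.29 0 0 0;1 0.4 0 -0.57 0 0 0;1 0.57 0 -0.82 0 0 0;1 0.57 0 -0.82 0 0 0"
}}

```text
time: 13.1
tool_pos: [575.9, 150.6, 187.7]
tcp_rot: [-3.141, -0.604, -3.054]
contact_force: [-0.5, -0.0, -0.6]
grip_width: 49.3
finger_force: 30.0
```

>>> {"fn": "step_arm", "kwargs": {
  "series": "1 0.1 0 -0.2 0 -0.02 0;1 0.2 0 -0.3 0 -0.04 0;1 0.3 0 -0.4 0 -0.06 0;1 0.31 0 -0.45 0 -0.08 0;1 0.31 0 -0.45 0 -0.0966 0;1 0.31 0 -0.45 0 -0.0966 0;1 0.31 0 -0.45 0 -0.0966 0"
}}

```text
time: 13.8
tool_pos: [574.7, 150.4, 228.1]
tcp_rot: [-3.141, -0.005, -3.053]
contact_force: [0.3, 0.4, 0.0]
grip_width: 49.3
finger_force: 30.0
```

```bash
cat >> h.py <<'E'
RY=194.; RC=(508.7,-162.)
E
python3 - <<'E'
from h import *
p0,R0,o=cur();print(p0,o['tcp_rot'],o['time']); a=cap('wrist');held(a)
t=fr(RC,RY,[45,0,200]);print(t,row(p0,R0,t,bR(RY,0,-1)))
b=cap('scene');P=cloud(b)
E
```

```text
[574.7 150.4 228.1] [-3.1 -0.  -3.1] 13.8
white 3007 tool med [-29.3  -1.4 -34.5] x [-38.  -10.8] y [-27.8  23.4] n [-0.3  0.  -1. ] ang 89.25645446777344
orange 3159 tool med [  3.9  -0.9 -34.1] x [-3.9 10.1] y [-25.6  23.5] n [ 0.1 -0.  -1. ] ang 89.80694580078125
[ 465.  -172.9  200. ] 1.7197 -3.9043 0.3633 -0.0000 -0.0009 -0.0249  n=7
```

>>> {"fn": "step_arm", "kwargs": {
  "series": "1 0.1 -0.25 0 0 0 0;1 0.28 -0.65 0 0 0 0;1 0.43 -0.97 0 0 0 0;1 0.43 -0.97 0 0 0 0"
}}

```text
time: 14.3
tool_pos: [548.2, 67.2, 227.8]
tcp_rot: [-3.14, -0.005, -3.057]
contact_force: [0.7, -0.9, 0.2]
grip_width: 49.0
finger_force: 30.0
```

>>> {"fn": "step_arm", "kwargs": {
  "series": "1 0.1 -0.25 0 0 0 0;1 0.28 -0.65 0 0 0 0;1 0.43 -0.97 0 0 0 0;1 0.43 -0.97 0 0 0 0"
}}

```text
time: 14.7
tool_pos: [520.8, -12.5, 228.3]
tcp_rot: [-3.141, -0.005, -3.057]
contact_force: [0.0, 0.6, 0.2]
grip_width: 49.0
finger_force: 30.0
```

>>> {"fn": "step_arm", "kwargs": {
  "series": "1 0.1 -0.25 0 0 0 0;1 0.28 -0.65 0 0 0 0;1 0.43 -0.97 0 0 0 0;1 0.43 -0.97 0 0 0 0"
}}

```text
time: 15.1
tool_pos: [493.5, -92.4, 228.5]
tcp_rot: [-3.141, -0.004, -3.056]
contact_force: [-0.4, -0.3, -0.1]
grip_width: 49.3
finger_force: 30.0
```

>>> {"fn": "step_arm", "kwargs": {
  "series": "1 0.1 -0.25 0 0 0 -0.005;1 0.28 -0.65 0.1 0 0 -0.015;1 0.43 -0.98 0.2 0 0 -0.025;1 0.43 -0.98 0.35 0 0 -0.025;1 0.43 -0.98 0.35 0 0 -0.025;1 0.43 -0.98 0.35 0 0 -0.025"
}}

```text
time: 15.7
tool_pos: [466.6, -170.8, 201.0]
tcp_rot: [3.141, -0.003, -2.896]
contact_force: [1.2, -1.0, -0.2]
grip_width: 48.8
finger_force: 30.0
```

```bash
python3 - <<'E'
from h import *
p0,R0,o=cur();print(p0,o['tcp_rot'],o['time'])
a=cap('wrist');held(a);save('w5',a['frame'])
def rect(q,t):
    if len(q)<20: print(t,len(q));return
    r=cv2.minAreaRect(q[:,:2].astype(np.float32));print(t,len(q),np.array(r[0]),np.array(r[1]),round(r[2],2),np.median(q[:,2]))
for n,p in(('w',a),('s',cap('scene')),('t',cap('top'))):
  P=cloud(p);X,Y,Z=P[...,0],P[...,1],P[...,2];hsv=cv2.cvtColor(p['frame'],cv2.COLOR_RGB2HSV).astype(int)
  rd=(X>430)&(X<670)&(Y>-240)&(Y<-80)
  rect(P[rd&(Z>62)&(Z<73)],n+' housing')
  rect(P[rd&(Z>36.5)&(Z<43)&(X<555)&(Y<-125)],n+' stage')
E
```

```text
[ 466.6 -170.8  201. ] [ 3.1 -0.  -2.9] 15.7
white 3056 tool med [-28.9  -1.5 -34.6] x [-37.8  -4.5] y [-28.1  23.3] n [-0.4  0.1 -0.9] ang 89.13603210449219
orange 3129 tool med [  4.   -1.  -34.2] x [-3.7 10.3] y [-25.8  23.3] n [ 0.1 -0.  -1. ] ang 89.96028137207031
w housing 0
w stage 2261 [ 493.8 -165.3] [80.4 33.3] 13.4 39.2361939877016
s housing 1101 [ 603.2 -139.3] [82.7 98.6] 13.33 67.37110189903308
s stage 356 [ 498.2 -165.4] [97.2 34.6] 13.55 39.46708983131953
t housing 1493 [ 603.4 -138.1] [83.4 99.8] 13.79 68.00944070455535
t stage 152 [ 518.7 -148.1] [63.9 15. ] 13.77 40.04587483680018
```

View pics/w5.png

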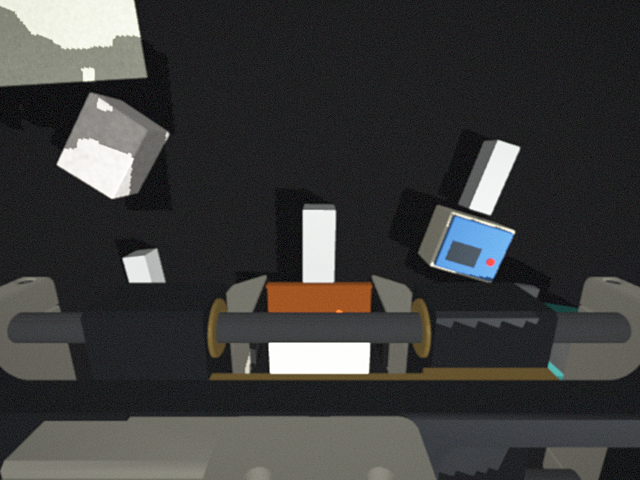

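The wrist view shows the plate held level (orange at about (320,297)) and lined up with the stage at (320,243). The reader fit is yaw 193.6° with its origin at (508.3,-161.7).

```bash
sed -i 's/^RY=.*/RY=193.6; RC=(508.3,-161.7)/' h.py; python3 - <<'E'
from h import *
p0,R0,o=cur()
t=fr(RC,RY,[50,0,130]);print(t,p0,row(p0,R0,t,bR(RY,0,-1)))
E
```

```text
[ 459.7 -173.5  130. ] [ 466.5 -171.   201.6] 0.0888 -0.0083 0.8955 -0.0001 -0.0003 0.0014  n=2
```

>>> {"fn": "step_arm", "kwargs": {
  "series": "1 0.09 -0.008 0.3 0 0 0;1 0.09 -0.008 0.6 0 0 0;1 0.09 -0.008 0.9 0 0 0.0014;1 0.09 -0.008 0.9 0 0 0.0014;1 0.09 -0.008 0.9 0 0 0.0014"
}}

```text
time: 16.35
tool_pos: [459.2, -173.9, 129.9]
tcp_rot: [-3.141, -0.002, -2.904]
contact_force: [-0.4, 0.3, 0.3]
grip_width: 49.2
finger_force: 30.0
```

>>> {"fn": "step_arm", "kwargs": {
  "series": "1 0 0 0.3 0 0 0;1 0 0 0.6 0 0 0;1 0 0 0.8 0 0 0;1 0 0 0.95 0 0 0;1 0 0 0.95 0 0 0;1 0 0 0.95 0 0 0"
}}

```text
time: 16.95
tool_pos: [459.5, -174.6, 54.5]
tcp_rot: [-3.14, -0.001, -2.905]
contact_force: [0.0, -0.4, -0.5]
grip_width: 49.1
finger_force: 30.0
```

```bash
python3 - <<'E'
from h import *
p0,R0,o=cur();print(p0,o['tcp_rot'],o['contact_force'],o['time'])
for z in (22,18,14,11): t=fr(RC,RY,[50,0,z]);print(z,row(p0,R0,t,bR(RY,0,-1)))
def rd(p,m): 
  q=p-np.array([*RC,0]); a=np.radians(RY); return q@np.array([[np.cos(a),-np.sin(a),0],[np.sin(a),np.cos(a),0],[0,0,1]])
for n in('top','scene'):
  p=cap(n);P=rd(cloud(p),0);X,Y,Z=P[...,0],P[...,1],P[...,2];hsv=cv2.cvtColor(p['frame'],cv2.COLOR_RGB2HSV).astype(int)
  m=(X>-53)&(X<80)&(abs(Y)<40)&(Z>42)&(Z<75)&(hsv[...,1]<60)&(hsv[...,2]>140)
  q=P[m];print(n,len(q), q.min(0) if len(q) else 0,q.max(0) if len(q) else 0, np.median(q,0) if len(q) else 0)
E
```

```text
[ 459.5 -174.6   54.5] [-3.1 -0.  -2.9] [ 0.  -0.4 -0.5] 16.95
22 -0.0056 0.0139 0.4059 -0.0003 -0.0002 -0.0001  n=1
18 -0.0057 0.0140 0.4559 -0.0003 -0.0002 -0.0001  n=1
14 -0.0057 0.0141 0.5059 -0.0003 -0.0002 -0.0001  n=1
11 -0.0058 0.0141 0.5434 -0.0003 -0.0002 -0.0001  n=1
top 0 0 0 0
scene 11 [-33.9 -13.3  42.1] [54.5 14.6 44. ] [-21.2   5.9  42.6]
```

>>> {"fn": "step_arm", "kwargs": {
  "series": "1 0 0.014 0.2 0 0 0;1 0 0.014 0.36 0 0 0;1 0 0.014 0.45 0 0 0;1 0 0.014 0.5 0 0 0;1 0 0.014 0.53 0 0 0;1 0 0.014 0.53 0 0 0;1 0 0.014 0.53 0 0 0;1 0 0.014 0.53 0 0 0"
}}

```text
time: 17.85
tool_pos: [458.4, -173.2, 11.1]
tcp_rot: [-3.141, -0.002, -2.905]
contact_force: [-0.5, -0.1, 0.2]
grip_width: 48.9
finger_force: 30.0
```

```bash
cat >> h.py <<'E'
def rd(p):
  q=p-np.array([*RC,0]); a=np.radians(RY); return q@np.array([[np.cos(a),-np.sin(a),0],[np.sin(a),np.cos(a),0],[0,0,1]])
def onst(n):
  p=cap(n);P=rd(cloud(p));X,Y,Z=P[...,0],P[...,1],P[...,2];hsv=cv2.cvtColor(p['frame'],cv2.COLOR_RGB2HSV).astype(int)
  r=(X>-58)&(X<80)&(abs(Y)<40)&(Z>35)&(Z<60)
  for t,m in(('white',r&(hsv[...,1]<60)&(hsv[...,2]>140)),('orange',r&(hsv[...,0]<28)&(hsv[...,1]>110))):
    q=P[m]
    if len(q)<15: print(n,t,len(q));continue
    c=np.linalg.lstsq(np.c_[q[:,:2],np.ones(len(q))],q[:,2],rcond=None)[0]
    rr=cv2.minAreaRect(q[:,:2].astype(np.float32))
    print(n,t,len(q),'min',np.percentile(q,1,axis=0),'max',np.percentile(q,99,axis=0),'med',np.median(q,0),'slope deg',np.degrees(c[:2]),'rect',np.array(rr[0]),np.array(rr[1]),round(rr[2],1))
E
python3 - <<'E'
from h import *
p0,R0,o=cur();print(p0,rd(p0),o['tcp_rot'],o['contact_force'],o['time'])
for n in('top','scene','wrist'):onst(n)
E
```

```text
[ 458.4 -173.2   11.1] [51.2 -0.5 11.1] [-3.1 -0.  -2.9] [-0.5 -0.1  0.2] 17.85
top white 503 min [-56.6 -25.3  41.9] max [11.6 23.8 58.5] med [-24.9  -4.5  46.7] slope deg [-1.7 -1.3] rect [-25.2  -1.7] [73.8 58.3] 8.8
top orange 0
scene white 529 min [-41.4 -30.   39.9] max [43.9 36.3 56.1] med [-0.8  1.5 45.9] slope deg [ 0.1 -0.4] rect [ 0.8 -0.4] [88.5 78.5] 0.8
scene orange 144 min [ 37.  -22.5  41.3] max [63.9 26.2 49.3] med [49.8  2.6 45.5] slope deg [-2.1 -0.4] rect [50.3  2. ] [28.3 49.5] 1.6
wrist white 4125 min [ 13.4 -38.5  37.4] max [61.8 38.9 59.4] med [25.4  0.4 45.6] slope deg [ 5.8 -0.1] rect [37.4  0.1] [79.9 49.5] 89.7
wrist orange 3069 min [ 47.5 -24.   41.7] max [61.5 25.1 46.9] med [55.2  0.9 45.2] slope deg [-3.3 -0.2] rect [54.4  0.4] [15.  51.9] 0.4
```

>>> {"fn": "step_arm", "kwargs": {
  "series": "1 0 0 0.008 0 0 0;1 0 0 0.015 0 0 0;1 0 0 0.015 0 0 0;1 0 0 0.015 0 0 0"
}}

```text
time: 18.4
tool_pos: [458.1, -173.1, 9.5]
tcp_rot: [-3.141, -0.003, -2.905]
contact_force: [0.5, -0.4, 0.1]
grip_width: 48.9
finger_force: 30.0
```

>>> {"fn": "step_arm", "kwargs": {
  "series": "1 0 0 0.008 0 0 0;1 0 0 0.008 0 0 0;1 0 0 0.008 0 0 0"
}}

```text
time: 18.7
tool_pos: [458.2, -173.2, 9.0]
tcp_rot: [-3.141, -0.002, -2.905]
contact_force: [-0.5, 0.5, 1.3]
grip_width: 49.1
finger_force: 30.0
```

>>> {"fn": "step_arm", "kwargs": {
  "series": "1 0 0 0.006 0 0 0;1 0 0 0.006 0 0 0;1 0 0 0.006 0 0 0"
}}

```text
time: 19.0
tool_pos: [458.2, -173.1, 8.9]
tcp_rot: [-3.141, -0.002, -2.905]
contact_force: [-2.2, 0.8, 6.8]
grip_width: 49.4
finger_force: 30.0
```

>>> {"fn": "step_arm", "kwargs": {
  "series": "1 0 0 -0.004 0 0 0;1 -0.02 0 -0.004 0 0 0;1 -0.04 0 -0.004 0 0 0;1 -0.055 0 -0.004 0 0 0;1 -0.055 0 -0.004 0 0 0;1 -0.055 0 -0.004 0 0 0"
}}

```text
time: 19.6
tool_pos: [462.0, -172.3, 8.9]
tcp_rot: [-3.141, -0.003, -2.905]
contact_force: [-3.4, -0.3, 5.9]
grip_width: 49.4
finger_force: 30.0
```

```bash
python3 - <<'E'
from h import *
p0,R0,o=cur();print(p0,rd(p0),o['contact_force'])
for n in('scene','wrist'):onst(n)
E
```

```text
[ 462.  -172.3    8.9] [47.4 -0.6  8.9] [-3.4 -0.3  5.9]
scene white 494 min [-38.8 -29.   38.2] max [39.8 37.4 55.3] med [-1.   2.1 43.6] slope deg [1.4 1.1] rect [0.1 2.2] [81.6 73.2] 1.2
scene orange 148 min [ 32.5 -22.8  37.7] max [59.6 25.9 47.3] med [45.8  2.7 43.4] slope deg [-3.1 -0. ] rect [45.7  1.5] [49.5 28.8] 89.9
wrist white 4209 min [  9.5 -38.6  36.7] max [57.9 38.7 59.3] med [21.7  0.4 43.5] slope deg [ 8.  -0.1] rect [33.5  0.1] [79.9 49.5] 89.9
wrist orange 3069 min [ 43.7 -24.   40.1] max [57.7 25.1 45. ] med [51.3  0.4 43.2] slope deg [-3.1 -0.2] rect [50.6  0.5] [14.8 51.8] 0.1
```

Orange end at ~57.5, about 2.5 mm left to go. I'll push in small steps and watch the force.

>>> {"fn": "step_arm", "kwargs": {
  "series": "1 -0.012 0 -0.003 0 0 0;1 -0.02 0 -0.003 0 0 0;1 -0.02 0 -0.003 0 0 0"
}}

```text
time: 20.0
tool_pos: [463.9, -171.8, 9.0]
tcp_rot: [-3.141, -0.003, -2.905]
contact_force: [-2.7, -0.8, 3.2]
grip_width: 49.1
finger_force: 30.0
```

>>> {"fn": "step_arm", "kwargs": {
  "series": "1 -0.008 0 0 0 0 0;1 -0.008 0 0 0 0 0;1 -0.008 0 0 0 0 0"
}}

```text
time: 20.3
tool_pos: [464.2, -171.7, 9.0]
tcp_rot: [-3.142, -0.003, -2.905]
contact_force: [-4.9, -2.3, 5.1]
grip_width: 48.9
finger_force: 30.0
```

>>> {"fn": "step_arm", "kwargs": {
  "series": "1 -0.008 0 0 0 0 0;1 -0.008 0 0 0 0 0;1 -0.008 0 0 0 0 0"
}}

```text
time: 20.6
tool_pos: [464.2, -171.6, 8.9]
tcp_rot: [3.141, -0.004, -2.905]
contact_force: [-8.1, -3.7, 6.8]
grip_width: 49.1
finger_force: 30.0
```

Flush: the force rises while the position stalls. Releasing.

>>> {"fn": "step_arm", "kwargs": {
  "series": "0.2 0 0 0 0 0 0;-0.2 0 0 0 0 0 0;-1 0 0 0 0 0 0;-1 0 0 0 0 0 0;-1 0 0 0 0 0 0;-1 0 0 0 0 0 0;-1 0 0 0 0 0 0;-1 0 0 0 0 0 0;-1 0 0 0 0 0 0"
}}

```text
time: 21.5
tool_pos: [465.2, -171.4, 9.0]
tcp_rot: [-3.141, -0.003, -2.905]
contact_force: [0.5, -0.3, -0.1]
grip_width: 91.6
finger_force: 0.0
```

>>> {"fn": "step_arm", "kwargs": {
  "series": "-1 0 0 -0.2 0 0 0;-1 0 0 -0.4 0 0 0;-1 0 0 -0.8 0 0 0;-1 0.3 0 -1 0 0 0;-1 1 0 -1 0 0 0;-1 1 0 -1 0 0 0;-1 1 0 -1 0 0 0"
}}

```text
time: 22.2
tool_pos: [386.9, -190.4, 89.5]
tcp_rot: [-3.141, -0.002, -2.907]
contact_force: [0.7, -0.2, -0.8]
grip_width: 91.6
finger_force: 0.0
```

```bash
python3 - <<'E'
from h import *
p0,R0,o=cur();print(p0,o['contact_force'],o['time'])
for n in('top','scene','wrist'):onst(n)
a=cap('scene');b=cap('top');save('fin',np.hstack([cv2.resize(a['frame'][170:260,220:340],(400,300)),cv2.resize(b['frame'][190:310,340:500],(400,300))]))
E
```

```text
[ 386.9 -190.4   89.5] [ 0.7 -0.2 -0.8] 22.2
top white 852 min [-55.1 -25.4  38.9] max [28.9 24.  50.1] med [-13.   -0.9  44. ] slope deg [-0.5  0.2] rect [-13.9  -2.2] [86.9 62.1] 0.9
top orange 245 min [ 30.4 -25.2  39.7] max [54.2 23.9 48.1] med [42.3 -0.9 43.7] slope deg [-3.6  0. ] rect [42.3 -0.4] [50.5 24.2] 89.6
scene white 445 min [-38.9 -23.2  39.4] max [31.3 26.7 47.8] med [-4.6  1.4 43.4] slope deg [-0.6 -0.2] rect [-3.7  1.7] [72.6 51. ] 0.3
scene orange 150 min [ 30.8 -22.2  38.5] max [58.  26.  47.4] med [44.6  1.8 43.3] slope deg [-2.6  0.2] rect [44.   2.5] [30.7 50. ] 4.8
wrist white 479 min [ 18.5 -23.7  42. ] max [30.3 25.4 44.8] med [26.5  7.2 43.3] slope deg [2.7 0.5] rect [24.3  0.6] [12.5 50. ] 0.2
wrist orange 1422 min [ 30.3 -23.6  42. ] max [51.3 25.  44.8] med [40.4  0.9 43.3] slope deg [ 0.2 -0.1] rect [40.8  0.4] [49.7 22.2] 89.3
```

View pics/fin.png

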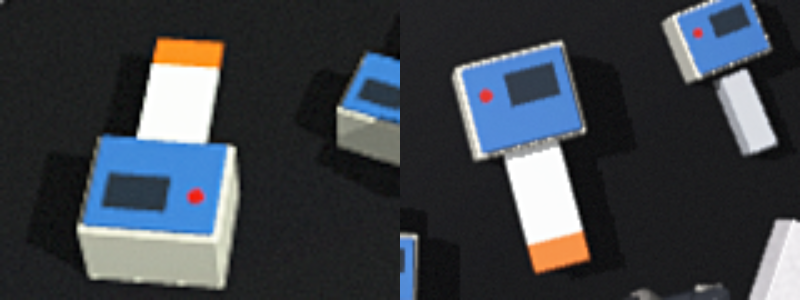

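The plate is flat on the stage, centred, and square against the housing face: the white/orange edge is at about x 29.5 mm (29 expected). The images show nothing else moved, and the arm is clear. Handing in.

```bash
python3 -c "
from plant import order
print(order.close_job())"
```

```text
the job is handed in; nothing more can be done
None
```

The job is handed in at about 22 s of the 58 s limit: the plate was tipped, lifted out by its raised end, and laid flat and centred on the largest reader's stage, with its white end pushed against the face (contact force felt) and released; the tin, carton and screwdriver were never touched, and the verdict was not reported back.

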